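# Turn a jar lid over through the twisted bamboo guide

### The job

Take the smallest of the three jar lids standing in the wooden rack and drop it down through the mouth of the twisted bamboo guide, its hollow side facing the side the tray sticks out on, so that it is turned half over on the way and comes to rest in the steel tray lying hollow side down. Leave the other two lids standing in the rack.

Things in the scene. Friction and masses are not known exactly. Their poses are not given: they have to be found in the camera images.
- small_lid: Smallest jar lid: steel disc 40 mm across, 8 mm thick, 22 g, one face closed and flat, the other hollow with a dark liner. Stands on edge in the rack, hollow side roughly towards the robot. Origin at the middle of the disc; z axis is the disc's axis, out of the closed top. Rack rails (26 mm high, 26 mm over their outsides) hold its foot; above them it is free. Lids may stand in any order.
- middle_lid: Middle-sized jar lid, same make, 54 mm across, 8 mm thick, stays in the rack. Origin at the middle of the disc, z axis out of the closed top. The three lids stand side by side in one row, their middles 82 mm apart.
- large_lid: Largest jar lid, same make, 64 mm across, 8 mm thick, stays in the rack. Origin at the middle of the disc, z axis out of the closed top.
- guide: Fixed lid turner: upright bamboo slot with a half twist over a steel tray. Origin on the counter under the mouth's middle, z up, tray towards -x. Mouth rim at z 258 mm, 44 (x) by 66 (y) mm, funnels down to z 236, to a slot 20 (x) by 46 (y). A lid let go there on edge, hollow facing -x, falls through and slides out hollow down; other way round, hollow up. Tray inside x -142..42, y -43..43, rim 28 high.
Mind the look-alikes: they are no part of the job. Leave any pink look-alike of the small_lid alone.

How it is judged:
By the outcome, as a careful person would: the job done as asked, in the order asked, and still so for the second after the job is handed in, with the robot touching nothing.
It also fails if it takes over 38 s, if anything falls off the work surface, if the arm or the gripper's body presses on something with over 40 N, if the wrist force passes 120 N, or if a joint passes its speed limit or range.

### The arm

A 6-joint arm with a two-finger parallel gripper is mounted at the origin on the work surface. World frame = base frame: x ahead of the robot, y to its left, z up, the work surface at z = 0. Lengths are in m, angles in degrees, forces in N, time in s.
With the tool pointing down it reaches from about 0.3 to 0.75 m from the base axis. Payload 8.5 kg.
Tool frame: the origin (TCP) lies at the very end of the fingers, on their centre line; the grasp point (between the pads) lies 19 mm behind it; z points along the fingers, y is the line along which they close (so a half turn about z gives the same grasp; the last joint's range is limited). The gripper opens to 85 mm and grips with 20 to 120 N. Pads are 22 mm wide; open, the fingers measure 114 mm over their backs; the gripper's body (76 mm by 85 mm) begins 54 mm behind the grasp point. The pads swing forward as they close: fully open they stand 13 mm farther back than shut.
Start: joints at [-86.19, 21.807, 74.336, -0, 83.858, -12.336], TCP at [0.153, -0.528, 0.231] pointing down, gripper open.
Joint ranges: [-178.18, 178.18], [-50.72, 133.34], [12.68, 142.11], [-81.47, 261.47], [9.98, 163.14], [-165.26, 165.26]. Speed limits (degrees/s): [136.94, 136.94, 180, 180, 180, 180].

### API

Orientations are given as a 3x3 rotation matrix whose columns are the frame's x, y, z axes.
In Python, from rig import env, imaging gives the robot as it stands. The module is installed in compiled form; this text tells all that it offers.
- The arm moves only by the tool arm_command, never from a script. Its arguments are lists of equal length, an entry for each row: "turn": the turn, a rotation vector about the tool's x, y, z in units of 5 degrees (1.0 is 5 degrees), a list of three; "xyz": the shift along the tool's x, y, z in units of 50 mm (1.0 is 50 mm), a list of three; "claw": the finger opening in mm, from 0 to 85.4. A call has 1 to 12 rows; each row shifts and turns the commanded pose from where the row before left it, along the tool's axes as they then stand; what a row does not reach is not made up. A row lasts 1/10 s, in which the tool goes at most 50 mm and 8.59 degrees, less where a joint would pass 70% of its speed; a pose out of reach is approached as far as the arm can. A call is refused whole if a number of a shift passes 1 or a number of a turn 1, either way. A call with a gripper value outside its range is refused whole. The fingers move at their own pace and stop on an object; "squeeze" is the grip in N (left out, the last holds). Time passes only in rows, so rows that do not move let the fingers close. It gives the time, the measured TCP pose, the force, the opening and the grip force at its end, in the units of the state.
- env.observe(): the state, without advancing time (a new reading comes with each control period).
- imaging.get_image(name): name is "scene" or "top" or "wrist"; returns (picture, depth): 384x512x3 uint8, blue, green, red; 384x512 float32, m along the optical axis (not along the pixel's ray), 0 where there is no reading.
- imaging.camera_info(name): a dict with "camera_matrix" (3x3 intrinsics, pixels), "k1" (the pictures are not rectified: a ray, as slopes to the right and down, at radius r is drawn at 1 + k1 r^2 times it, then the intrinsics apply), "rvec" (rotation vector, rad) and "tvec" (3), from world to camera coordinates, as OpenCV has them. Camera axes: x right, y down, z forward; pixel columns grow to the right and rows downward; lengths in m; the calibration is good to about 2 mm. A picture is of the moment at which its call begins: read the wrist's pose just before it. camera_info takes no time and is no camera call; for the wrist camera it gives the pose at the moment of the call.
- env.close_job(): hands the job in; it is judged then, once.
The state is a dict: "time_s": time; "q": joint angles; "qvel": joint speeds; "joint_efforts": joint torques, N m; "position": TCP position; "tool_rot": TCP orientation; "ft_force": force on the tool from outside, world axes, zero at the start; "wrist_torque": the same for the moment, N m; "grip_width": finger opening in m; "gripper_force": force on a finger pad.
Only numpy, scipy, OpenCV 4.12 (cv2) and the standard library are available. Lean on these libraries where they do the work, as an engineer would, in place of code of your own. Each camera call takes 0.05 s, during which the arm holds its last target. There are 200 camera calls.

## Working session

There is one attempt and no reset: what is moved stays moved. The work goes in short steps, Python scripts to look and compute and a tool call to move; the robot and the scene stay as the last step left them, time stands still between calls to the robot, and variables do not carry over. Pictures are saved under pics/ and viewed, at most 10 in all, crops included, and the job is handed in when it is done.

Besides the shell and the picture viewer there is one more tool, called after "Request:" by a JSON object that holds its "fn" and its "kwargs", one argument or row to a line. arm_command: Moves the arm, as the interface text tells. Its arguments: {"type":"object","properties":{"turn":{"type":"array"},"xyz":{"type":"array"},"claw":{"type":"array"},"squeeze":{"type":"number"}},"required":["turn","xyz","claw"]}

```bash
mkdir -p pics; cat > h.py <<'E'
import numpy as np, cv2
from rig import env, imaging
def info(n):
    c=imaging.camera_info(n); R=cv2.Rodrigues(np.array(c["rvec"],float))[0]
    return np.array(c["camera_matrix"],float),c["k1"],R,np.array(c["tvec"],float).ravel()
def grab(n,f):
    i=info(n); im,d=imaging.get_image(n); cv2.imwrite(f"pics/{f}.png",im); np.savez(f"pics/{f}.npz",d=d,K=i[0],k=i[1],R=i[2],t=i[3],im=im)
def cloud(f):
    z=np.load(f"pics/{f}.npz"); d=z["d"]; h,w=d.shape
    u,v=np.meshgrid(np.arange(w),np.arange(h))
    p=cv2.undistortPoints(np.stack([u,v],-1).reshape(-1,1,2).astype(float),z["K"],np.array([z["k"],0,0,0,0.])).reshape(h,w,2)
    P=np.dstack([p*d[...,None],d])
    W=(P-z["t"])@z["R"]; W[d==0]=np.nan
    return W,z["im"]
E
python3 - <<'E'
from h import *
grab("scene","s0");grab("top","t0")
a=cv2.imread("pics/s0.png");b=cv2.imread("pics/t0.png")
cv2.imwrite("pics/s0b.png",cv2.resize(a,(800,600)));cv2.imwrite("pics/t0b.png",cv2.resize(b,(800,600)))
print(env.observe()["tool_rot"])
E
```

```text
[[ 9.60555560e-01  2.78088136e-01 -6.40538799e-05]
 [ 2.78087986e-01 -9.60554749e-01  1.28297064e-03]
 [ 2.95251654e-04 -1.25017720e-03 -9.99999175e-01]]
```

View pics/s0b.png

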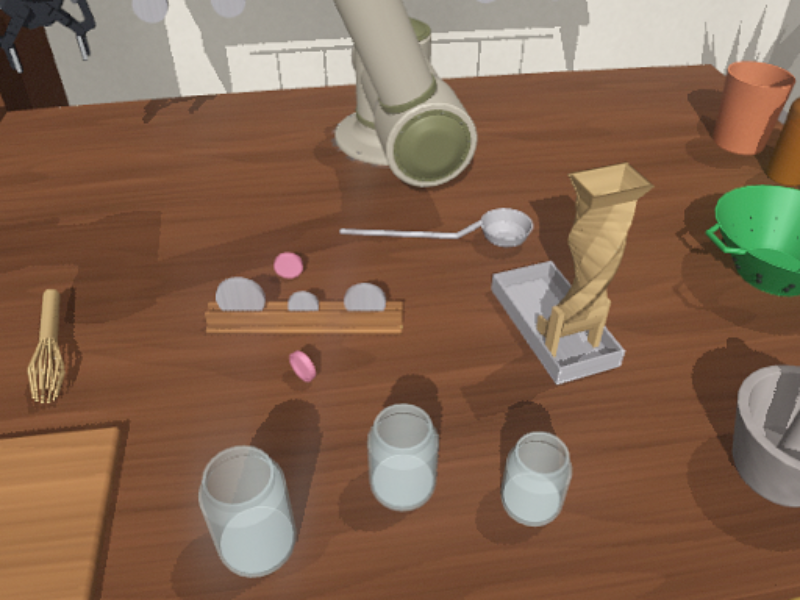

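View pics/t0b.png

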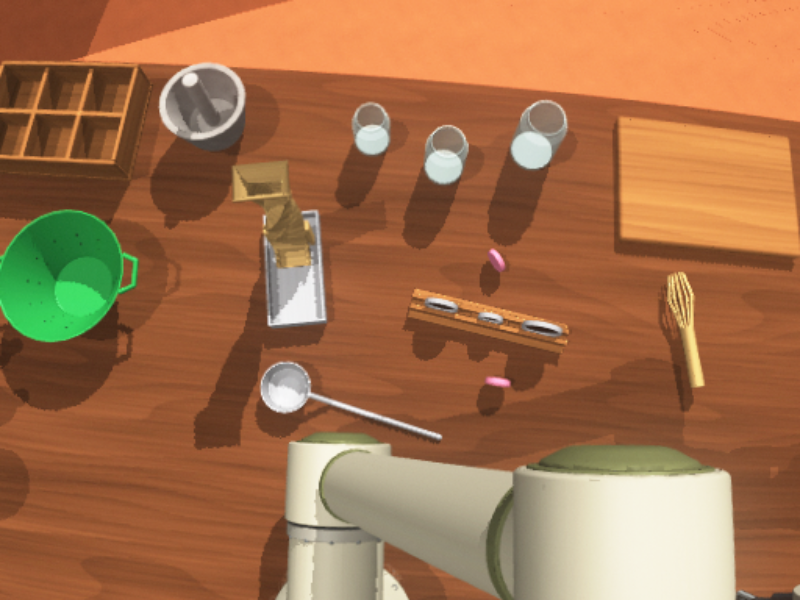

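```bash
python3 - <<'E'
from h import *
for f in("s0","t0"):
    W,im=cloud(f)
    print(f)
    # segment points by region of world
    m=np.isfinite(W[...,2])
    def rep(name,u0,u1,v0,v1,zmin,zmax):
        s=0.64
        w=W[int(v0*s):int(v1*s),int(u0*s):int(u1*s)].reshape(-1,3); w=w[np.isfinite(w[:,2])&(w[:,2]>zmin)&(w[:,2]<zmax)]
        if len(w)<5: print(name,len(w));return
        r=cv2.minAreaRect((w[:,:2]*1000).astype(np.float32))
        print(name,len(w),"min",w.min(0).round(3),"max",w.max(0).round(3),"rect",np.round(r[0],1),np.round(r[1],1),round(r[2],1))
    if f=="s0":
        rep("small",284,322,285,330,.029,.1);rep("large",212,270,272,330,.029,.1);rep("mid",338,392,278,330,.029,.1)
        rep("rack",200,410,296,340,.015,.0275);rep("mouth",560,660,155,215,.25,.3);rep("tray",480,630,250,390,.02,.032)
    else:
        rep("small",470,508,305,330,.03,.1);rep("large",515,570,312,345,.03,.1);rep("mid",418,465,290,318,.03,.1)
        rep("rack",400,575,285,355,.015,.0275);rep("mouth",225,297,155,208,.25,.3);rep("tray",255,335,200,335,.02,.032)
a=cv2.imread("pics/s0.png")[165:245,125:265]; b=cv2.imread("pics/t0.png")[180:255,255:372]
a=cv2.resize(a,(700,400),interpolation=3);cv2.imwrite("pics/c1.png",a)
E
```

```text
s0
small 169 min [ 0.494 -0.209  0.029] max [ 0.51  -0.171  0.052] rect [ 502.  -190.1] [37.8 12.6] 83.5
large 531 min [ 0.48  -0.304  0.029] max [ 0.505 -0.24   0.077] rect [ 494.4 -272.6] [64.1 20.9] 81.3
mid 352 min [ 0.505 -0.137  0.029] max [ 0.523 -0.086  0.067] rect [ 514.1 -111.4] [51.8 12.6] 82.0
rack 1129 min [ 0.472 -0.322  0.015] max [ 0.537 -0.062  0.027] rect [ 503.1 -192.2] [259.8  28.9] 81.0
mouth 570 min [0.577 0.106 0.25 ] max [0.642 0.187 0.259] rect [609.6 146.6] [54.  75.2] 10.4
tray 768 min [0.458 0.073 0.02 ] max [0.663 0.199 0.032] rect [560.4 136.5] [193.6  95.6] 10.7
t0
small 54 min [ 0.492 -0.211  0.031] max [ 0.505 -0.172  0.054] rect [ 496.3 -191.3] [39.5 11.8] 82.0
large 135 min [ 0.477 -0.303  0.03 ] max [ 0.5   -0.239  0.076] rect [ 486.1 -269.8] [66.5 12.8] 76.1
mid 93 min [ 0.504 -0.136  0.03 ] max [ 0.518 -0.083  0.067] rect [ 511.1 -110.2] [53.   8.7] 80.5
rack 613 min [ 0.465 -0.321  0.015] max [ 0.531 -0.061  0.027] rect [ 498.4 -191.2] [260.5  27.7] 81.0
mouth 417 min [0.573 0.104 0.25 ] max [0.637 0.185 0.262] rect [606.1 145.2] [54.9 74.9] 9.1
tray 363 min [0.456 0.075 0.02 ] max [0.659 0.197 0.032] rect [557.1 136.4] [191.2  91.4] 10.8
```

View pics/c1.png

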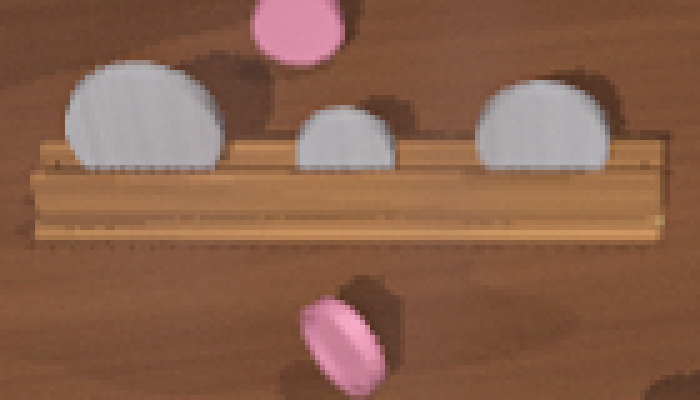

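Candidates (scene picture): large lid (240,295), small lid (303,302), middle lid (365,298), pink ones (288,265) and (302,366). The crop shows the small steel one in the rack's centre (345,138 in the crop), so I take that. Moving above it.

Request:
{"fn": "arm_command", "kwargs": {
  "turn": [
    [0,0,0],
    [0,0,0],
    [0,0,0],
    [0,0,0],
    [0,0,0],
    [0,0,0],
    [0,0,0],
    [0,0,0],
    [0,0,0],
    [0,0,0],
    [0,0,0],
    [0,0,0]
  ],
  "xyz": [
    [0.71,-0.38,0],
    [0.71,-0.38,0],
    [0.71,-0.38,0],
    [0.71,-0.38,0],
    [0.71,-0.38,0],
    [0.71,-0.38,0],
    [0.71,-0.38,0],
    [0.71,-0.38,0],
    [0.71,-0.38,0],
    [0.71,-0.38,0],
    [0.71,-0.38,0],
    [0.71,-0.38,0]
  ],
  "claw": [70,70,70,70,70,70,70,70,70,70,70,70]
}}

```text
time_s: 1.3
position: [0.4996, -0.1893, 0.2311]
tool_rot: [[0.961, 0.278, -0.001], [0.278, -0.961, 0.0], [-0.0, -0.0, -1.0]]
ft_force: [0.3, -1.6, 0.5]
grip_width: 0.0699
gripper_force: 0.0
```

Request:
{"fn": "arm_command", "kwargs": {
  "turn": [
    [0,0,-1],
    [0,0,-1],
    [0,0,-1],
    [0,0,-1],
    [0,0,-1],
    [0,0,-1],
    [0,0,-1],
    [0,0,-1],
    [0,0,-1],
    [0,0,-1],
    [0,0,-1],
    [0,0,-1]
  ],
  "xyz": [
    [0,0,0],
    [0,0,0],
    [0,0,0],
    [0,0,0],
    [0,0,0],
    [0,0,0],
    [0,0,0],
    [0,0,0.2],
    [0,0,0.2],
    [0,0,0.2],
    [0,0,0.2],
    [0,0,0.2]
  ],
  "claw": [70,70,70,70,70,70,70,70,70,70,70,70]
}}

```text
time_s: 2.5
position: [0.4986, -0.1907, 0.1806]
tool_rot: [[0.236, 0.972, -0.001], [0.972, -0.236, 0.0], [0.0, -0.001, -1.0]]
ft_force: [-0.2, 0.4, -0.6]
grip_width: 0.0701
gripper_force: 0.0
```

Request:
{"fn": "arm_command", "kwargs": {
  "turn": [
    [0,0,-1],
    [0,0,-0.2],
    [0,0,0]
  ],
  "xyz": [
    [0,0,0],
    [0,0,0],
    [0,0,0]
  ],
  "claw": [70,70,70]
}}

```text
time_s: 2.8
position: [0.4987, -0.1908, 0.1813]
tool_rot: [[0.138, 0.99, -0.0], [0.99, -0.138, 0.0], [0.0, -0.0, -1.0]]
ft_force: [0.1, 0.5, -0.3]
grip_width: 0.0696
gripper_force: 0.0
```

```bash
python3 - <<'E'
from h import *
o=env.observe();print(o["time_s"],o["position"],np.round(o["tool_rot"],4),np.round(o["q"],1))
grab("wrist","w0")
W,im=cloud("w0")
m=(W[...,2]>.03)&(W[...,2]<.09)
w=W[m]
print(len(w))
for n,c in(("small",(.499,-.19)),("mid",(.512,-.11)),("large",(.488,-.271))):
    s=w[np.hypot(w[:,0]-c[0],w[:,1]-c[1])<.035]
    if len(s)>5:
        r=cv2.minAreaRect((s[:,:2]*1000).astype(np.float32));print(n,len(s),np.round(s.max(0),4),np.round(r[0],1),np.round(r[1],1),r[2])
cv2.imwrite("pics/w0b.png",cv2.resize(im,(800,600)))
E
```

```text
2.8 [ 0.4987367  -0.19081597  0.18129456] [[ 1.381e-01  9.904e-01 -1.000e-04]
 [ 9.904e-01 -1.381e-01  1.000e-04]
 [ 0.000e+00 -1.000e-04 -1.000e+00]] [-33.6  22.6  81.8   0.   75.6 -25.7]
2444
small 379 [ 0.5061 -0.1709  0.0518] [ 499.7 -190.3] [38.7  7.9] 80.69505310058594
mid 699 [ 0.5191 -0.084   0.0658] [ 511.7 -110.6] [53.2  8. ] 81.14227294921875
large 606 [ 0.4957 -0.2397  0.0756] [ 487.5 -269.8] [59.9  8. ] 81.3940658569336
```

View pics/w0b.png

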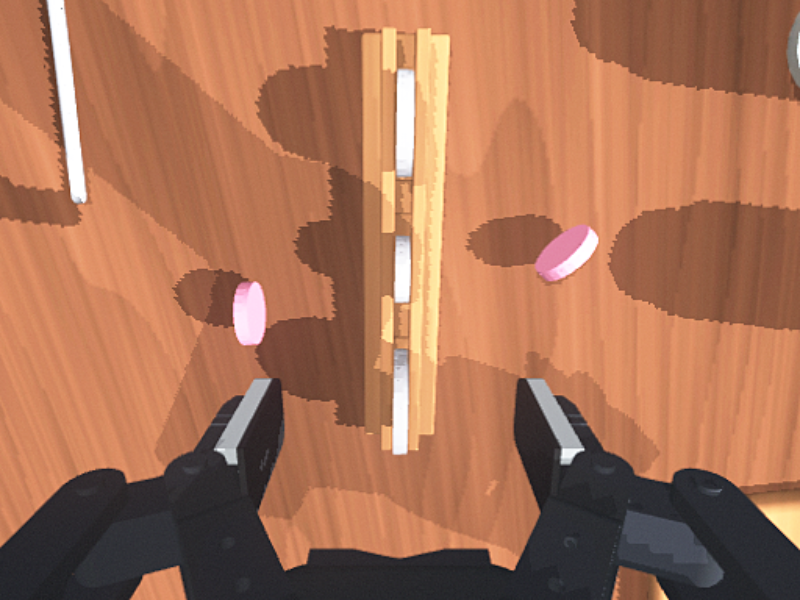

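Wrist picture: small lid at (402,268), centred between the middle (405,122) and large (401,402) lids; pink ones lie well clear at (250,313) and (567,252). Descend and grip.

Request:
{"fn": "arm_command", "kwargs": {
  "turn": [
    [0,0,0.2],
    [0,0,0],
    [0,0,0],
    [0,0,0],
    [0,0,0],
    [0,0,0],
    [0,0,0],
    [0,0,0]
  ],
  "xyz": [
    [0,0.02,0.3],
    [0,0,0.5],
    [0,0,0.6],
    [0,0,0.6],
    [0,0,0.5],
    [0,0,0.3],
    [0,0,0.2],
    [0,0,0.04]
  ],
  "claw": [40,40,40,40,40,40,40,40]
}}

```text
time_s: 3.65
position: [0.4995, -0.1908, 0.0287]
tool_rot: [[0.155, 0.988, -0.001], [0.988, -0.155, 0.001], [0.001, -0.001, -1.0]]
ft_force: [0.3, -0.0, -0.6]
grip_width: 0.0401
gripper_force: 0.0
```

Request:
{"fn": "arm_command", "kwargs": {
  "turn": [
    [0,0,0],
    [0,0,0],
    [0,0,0],
    [0,0,0],
    [0,0,0],
    [0,0,0],
    [0,0,0],
    [0,0,0]
  ],
  "xyz": [
    [0,0,0],
    [0,0,0],
    [0,0,0],
    [0,0,0],
    [0,0,0],
    [0,0,0],
    [0,0,0],
    [0,0,0]
  ],
  "claw": [20,12,4,4,4,4,4,4],
  "squeeze": 30
}}

```text
time_s: 4.45
position: [0.5001, -0.1912, 0.0301]
tool_rot: [[0.154, 0.988, 0.001], [0.988, -0.154, -0.001], [-0.001, 0.002, -1.0]]
ft_force: [-0.6, 0.2, 7.0]
grip_width: 0.007
gripper_force: 34.1
```

Request:
{"fn": "arm_command", "kwargs": {
  "turn": [
    [0,0,0],
    [0,0,0],
    [0,0,0],
    [0,0,0],
    [0,0,0],
    [0,0,0],
    [0,0,0],
    [0,0,0],
    [0,0,0],
    [0,0,0],
    [0,0,0]
  ],
  "xyz": [
    [0,0,-0.2],
    [0,0,-0.4],
    [0,0,-0.6],
    [0,0,-0.7],
    [0,0,-0.7],
    [0,0,-0.7],
    [0,0,-0.7],
    [0,0,-0.7],
    [0,0,-0.7],
    [0,0,-0.6],
    [0,0,0]
  ],
  "claw": [4,4,4,4,4,4,4,4,4,4,4]
}}

```text
time_s: 5.55
position: [0.5002, -0.1912, 0.3339]
tool_rot: [[0.154, 0.988, 0.007], [0.988, -0.154, -0.004], [-0.003, 0.007, -1.0]]
ft_force: [0.4, 0.1, -0.2]
grip_width: 0.007
gripper_force: 33.3
```

```bash
python3 - <<'E'
from h import *
o=env.observe();p=np.array(o["position"]);R=np.array(o["tool_rot"]);print(o["time_s"],p,np.round(o["q"],1),o["grip_width"])
grab("wrist","w1");grab("scene","s1")
im=cv2.imread("pics/w1.png");cv2.imwrite("pics/w1b.png",cv2.resize(im[130:384,100:412],(800,600)))
W,_=cloud("s1"); m=(np.linalg.norm(W-p,axis=2)<.03)&(W[...,2]<p[2]); w=W[m]
print(len(w),w.min(0),w.max(0)) if len(w) else 0
E
```

```text
5.55 [ 0.50017123 -0.19119102  0.33394307] [-33.6  17.2  64.6  -0.   97.8 -24.7] 0.006998462966378237
229 [ 0.49950397 -0.21135801  0.30996217] [ 0.51271189 -0.17194192  0.33390594]
```

View pics/w1b.png

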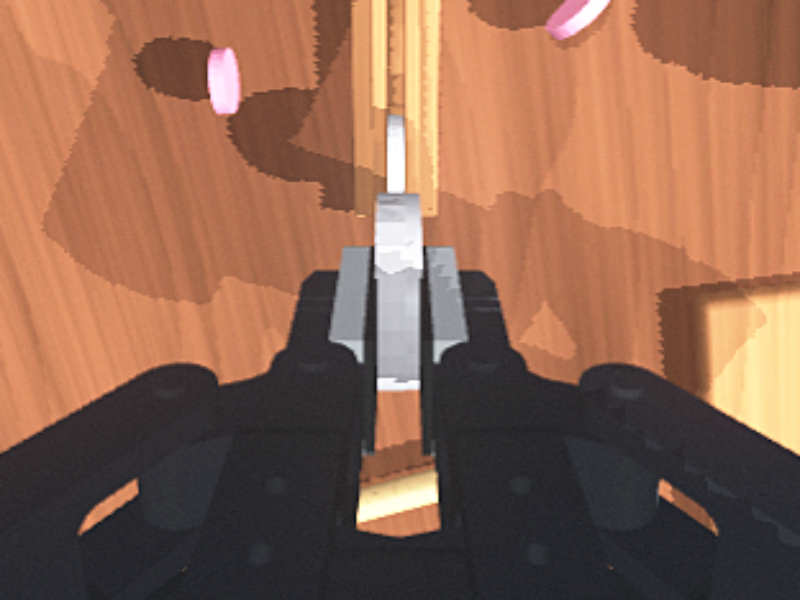

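The lid is held upright between the pads at (398,290). Turn to the guide's yaw and stop short of it to look.

Request:
{"fn": "arm_command", "kwargs": {
  "turn": [
    [0,0,-0.98],
    [0,0,-0.98],
    [0,0,-0.98],
    [0,0,-0.98],
    [0,0,0],
    [0,0,0]
  ],
  "xyz": [
    [0,0,0],
    [0,0,0],
    [0,0,0],
    [0,0,0],
    [0.2,0.1,0],
    [0.4,0.3,0]
  ],
  "claw": [4,4,4,4,4,4]
}}

```text
time_s: 6.25
position: [0.5133, -0.1576, 0.3284]
tool_rot: [[-0.182, 0.983, -0.002], [0.983, 0.182, 0.001], [0.001, -0.002, -1.0]]
ft_force: [0.3, -0.9, 0.7]
grip_width: 0.0072
gripper_force: 33.3
```

Request:
{"fn": "arm_command", "kwargs": {
  "turn": [
    [0,0,0],
    [0,0,0],
    [0,0,0],
    [0,0,0],
    [0,0,0],
    [0,0,0],
    [0,0,0],
    [0,0,0],
    [0,0,0],
    [0,0,0],
    [0,0,0]
  ],
  "xyz": [
    [0.4,0.3,0],
    [0.45,0.34,0],
    [0.45,0.34,0],
    [0.45,0.34,0],
    [0.45,0.34,0],
    [0.45,0.34,0],
    [0.45,0.34,0],
    [0.45,0.34,0],
    [0.45,0.3,0],
    [0,0,0],
    [0,0,0]
  ],
  "claw": [4,4,4,4,4,4,4,4,4,4,4]
}}

```text
time_s: 7.35
position: [0.6225, 0.0673, 0.3284]
tool_rot: [[-0.186, 0.983, -0.002], [0.983, 0.186, 0.0], [0.0, -0.002, -1.0]]
ft_force: [0.5, -0.1, 0.2]
grip_width: 0.007
gripper_force: 33.3
```

```bash
python3 - <<'E'
from h import *
o=env.observe();p=np.array(o["position"]);R=np.array(o["tool_rot"]);print(o["time_s"],p,np.round(R,3).tolist(),np.round(o["q"],1),o["grip_width"])
grab("wrist","w2");grab("scene","s2")
for f in("w2","s2"):
    W,im=cloud(f); w=W[(W[...,2]>.253)&(W[...,2]<.263)&(np.hypot(W[...,0]-.608,W[...,1]-.146)<.06)]
    r=cv2.minAreaRect((w[:,:2]*1000).astype(np.float32));print(f,len(w),np.round(r[0],1),np.round(r[1],1),r[2])
    T=(W-p)@R; m=(abs(T[...,0])<.028)&(abs(T[...,1])<.012)&(T[...,2]<.04)&(T[...,2]>.0); t=T[m]
    if len(t): print("lid tool frame",len(t),np.percentile(t,[1,50,99],axis=0).round(4).tolist())
    cv2.imwrite(f"pics/{f}b.png",cv2.resize(im,(800,600)))
E
```

```text
7.35 [0.62253925 0.06732193 0.32840395] [[-0.186, 0.983, -0.002], [0.983, 0.186, 0.0], [0.0, -0.002, -1.0]] [ -4.6  27.8  48.9  -0.  103.4 -15.4] 0.007042791908562434
w2 4126 [607.3 146.4] [52.7 74.3] 10.69750690460205
lid tool frame 64 [[0.0186, -0.0046, 0.0001], [0.0199, -0.0012, 0.0023], [0.0204, 0.0027, 0.0082]]
s2 433 [609.3 146.7] [53.9 76.1] 10.19038200378418
lid tool frame 199 [[-0.0207, -0.002, 0.0001], [-0.0034, 0.0047, 0.0085], [0.0173, 0.007, 0.0185]]
```

View pics/w2b.png

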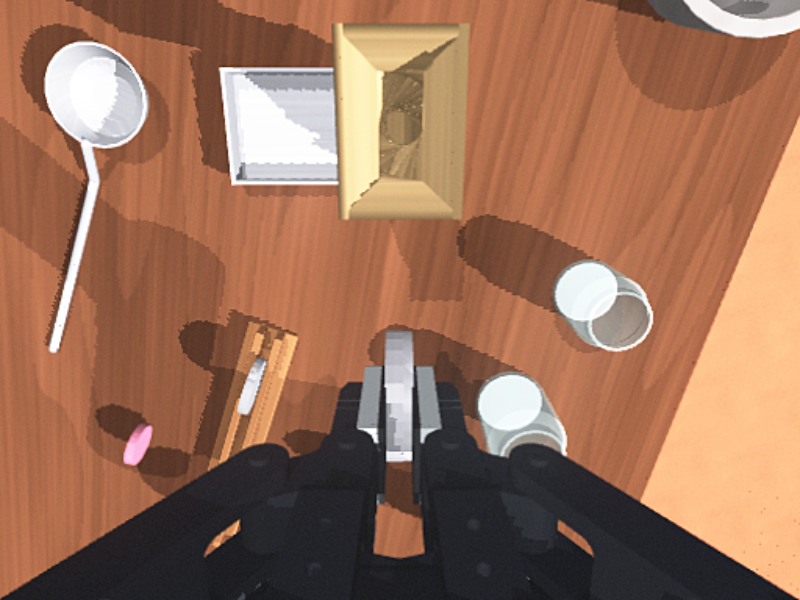

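Mouth centred at (401,120) in the wrist picture, world (0.607,0.146), yaw 10.7°. The hollow side (left in picture, towards robot) faces the tray side. Move over and lower.

Request:
{"fn": "arm_command", "kwargs": {
  "turn": [
    [0,0,0],
    [0,0,0],
    [0,0,0],
    [0,0,0],
    [0,0,0],
    [0,0,0],
    [0,0,0],
    [0,0,0],
    [0,0,0],
    [0,0,0],
    [0,0,0],
    [0,0,0]
  ],
  "xyz": [
    [0.2,0,0],
    [0.4,0,0],
    [0.41,0,0],
    [0.4,0,0],
    [0.2,0,0],
    [0,0,0.2],
    [0,0,0.3],
    [0,0,0.3],
    [0,0,0.3],
    [0,0,0.2],
    [0,0,0.09],
    [0,0,0]
  ],
  "claw": [4,4,4,4,4,4,4,4,4,4,4,4]
}}

```text
time_s: 8.65
position: [0.6078, 0.1452, 0.2593]
tool_rot: [[-0.186, 0.983, -0.001], [0.983, 0.186, -0.0], [0.0, -0.001, -1.0]]
ft_force: [-0.1, 0.6, -0.1]
grip_width: 0.0068
gripper_force: 33.3
```

```bash
python3 - <<'E'
from h import *
o=env.observe();print(o["time_s"],o["position"],o["ft_force"],o["grip_width"])
grab("scene","s3");im=cv2.imread("pics/s3.png");cv2.imwrite("pics/s3b.png",cv2.resize(im[40:190,310:510],(800,600)))
E
```

```text
8.65 [0.60784088 0.14519763 0.25929816] [-0.10756781  0.59772225 -0.05334118] 0.006816577465824081
```

View pics/s3b.png

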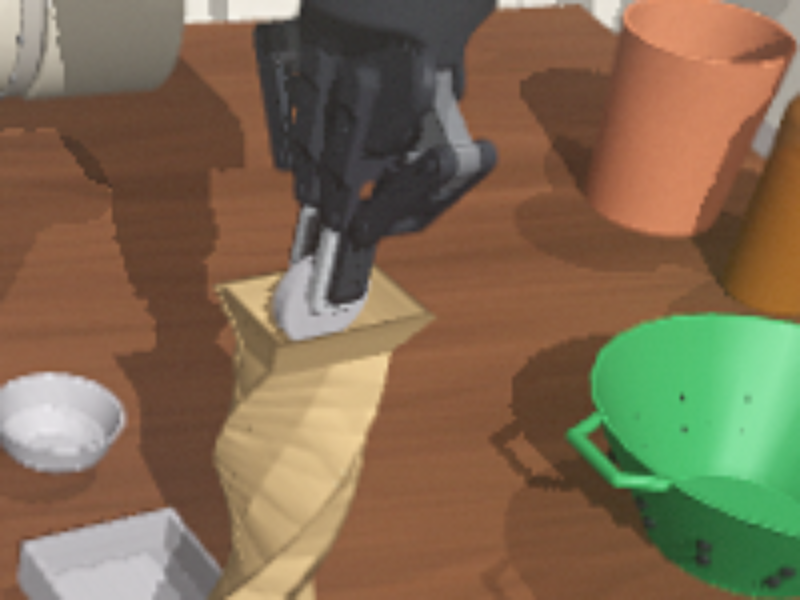

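The lid (320,300 in the crop) stands in the mouth, closed face away from the tray. Release, then lift.

Request:
{"fn": "arm_command", "kwargs": {
  "turn": [
    [0,0,0],
    [0,0,0],
    [0,0,0],
    [0,0,0],
    [0,0,0],
    [0,0,0],
    [0,0,0],
    [0,0,0],
    [0,0,0],
    [0,0,0]
  ],
  "xyz": [
    [0,0,0],
    [0,0,0],
    [0,0,0],
    [0,0,0],
    [0,0,-0.2],
    [0,0,-0.4],
    [0,0,-0.4],
    [0,0,-0.4],
    [0,0,-0.2],
    [0,0,0]
  ],
  "claw": [40,40,40,40,40,40,40,40,40,40]
}}

```text
time_s: 9.7
position: [0.6082, 0.1456, 0.3415]
tool_rot: [[-0.186, 0.982, 0.003], [0.982, 0.186, 0.0], [-0.0, 0.003, -1.0]]
ft_force: [0.3, 1.1, -0.2]
grip_width: 0.0399
gripper_force: 0.0
```

Request:
{"fn": "arm_command", "kwargs": {
  "turn": [
    [0,0,0],
    [0,0,0],
    [0,0,0],
    [0,0,0],
    [0,0,0],
    [0,0,0],
    [0,0,0],
    [0,0,0]
  ],
  "xyz": [
    [-0.3,0,0],
    [-0.5,0,0],
    [-0.5,0,0],
    [-0.5,0,0],
    [-0.5,0,0],
    [-0.3,0,0],
    [0,0,0],
    [0,0,0]
  ],
  "claw": [40,40,40,40,40,40,40,40]
}}

```text
time_s: 10.5
position: [0.632, 0.0181, 0.3394]
tool_rot: [[-0.186, 0.982, -0.001], [0.982, 0.186, 0.0], [0.001, -0.001, -1.0]]
ft_force: [-0.1, -0.0, 0.3]
grip_width: 0.04
gripper_force: 0.0
```

```bash
python3 - <<'E'
from h import *
o=env.observe();print(o["time_s"],o["position"],np.abs(o["qvel"]).max())
grab("scene","s4");grab("top","t4")
a=cv2.imread("pics/s4.png");b=cv2.imread("pics/t4.png")
a=cv2.resize(a[100:250,120:420],(800,400),interpolation=3);b=cv2.resize(b[90:220,140:400],(400,200),interpolation=3)
c=np.zeros((600,800,3),np.uint8);c[:400]=a;c[400:,:400]=b
z=cv2.imread("pics/s4.png")[155:245,305:405];c[400:,420:642]=cv2.resize(z,(222,200),interpolation=3)
cv2.imwrite("pics/f.png",c)
E
```

```text
10.5 [0.63198777 0.0180659  0.33940613] 1.2345126615226294
```

View pics/f.png

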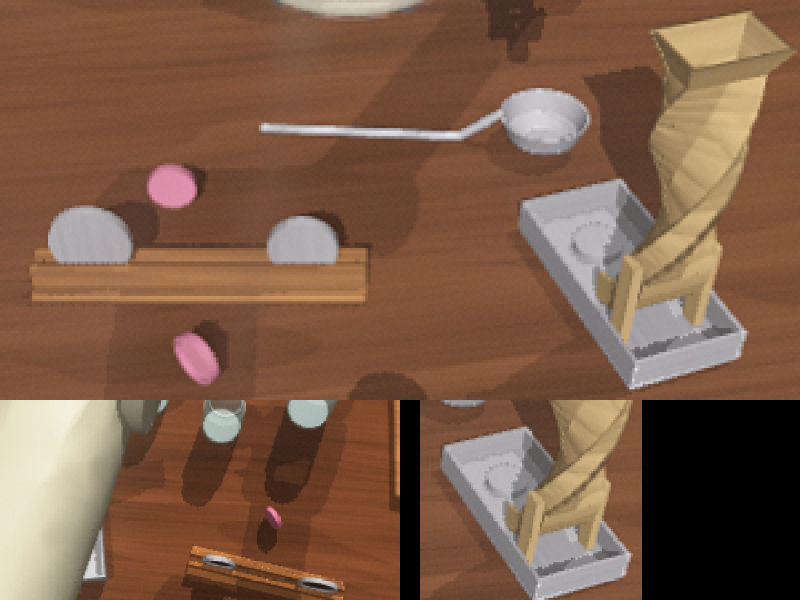

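The lid lies flat in the tray at (598,240). Its upper face is plain steel with no dark liner, and the other two lids still stand in the rack. A quick depth check, then hand in.

```bash
python3 - <<'E'
from h import *
W,im=cloud("s4"); v,u=100+int(240*.375),120+int(598*.375)
print(W[v-3:v+4:2,u-6:u+7:3,2].round(4),W[v,u].round(3),im[v-1:v+2,u-1:u+2].mean((0,1)))
h=np.nanmedian(W[v-2:v+3,u-3:u+4,2]); print(h)
if im[v,u].mean()>110 and h>.006: print(env.close_job())
E
```

```text
[[0.0129 0.0102 0.0112 0.012  0.0132]
 [0.0121 0.013  0.0114 0.0127 0.012 ]
 [0.0117 0.0123 0.0121 0.0136 0.0129]
 [0.0101 0.0123 0.0105 0.0113 0.0135]] [0.515 0.13  0.012] [185.55555556 182.33333333 184.88888889]
0.012072541348103575
the job is handed in; nothing more can be done
None
```

The small lid went through the guide and lies flat in the tray with its plain steel top up (hollow side down). The middle and large lids are still standing in the rack, and the job was handed in at about 10.5 s.

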